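# Roll-test the dumpling pins

## Robot

A 7-joint arm with a two-finger parallel gripper is mounted at the origin on the work surface. World frame = base frame: x ahead of the robot, y to its left, z up, the work surface at z = 0. Lengths are in m, angles in degrees, forces in N, time in s.
With the tool pointing down it reaches from about 0.4 to 0.85 m from the base axis. Payload 10.4 kg.
Tool frame: the origin (TCP) lies at the very end of the fingers, on their centre line; the grasp point (between the pads) lies 19 mm behind it; z points along the fingers, y is the line along which they close (so a half turn about z gives the same grasp; the last joint's range is limited). The gripper opens to 87 mm and grips with 3 to 60 N. Pads are 19 mm wide; open, the fingers measure 117 mm over their backs; the gripper's body (75 mm by 190 mm) begins 51 mm behind the grasp point.
Start: joints at [71.872, 19.034, -3.707, 83.658, 1.238, 77.344, -5.071], TCP at [0.181, -0.598, 0.223] pointing down, gripper open.
Joint ranges: [-148.97, 148.97], [-28.65, 121.19], [-84.17, 76.75], [9.2, 138.47], [-72.65, 252.65], [3.7, 117.97], [-149.18, 149.18]. Speed limits (degrees/s): [127.2, 127.2, 159.86, 159.86, 180, 180, 180].

## Interface

Orientations are given as a 3x3 rotation matrix whose columns are the frame's x, y, z axes.
In Python, from cell import bot gives the robot as it stands.
- The arm moves only by the tool send_rows, never from a script. Its argument "motion" is text: rows parted by semicolons, each of 5 numbers parted by spaces: the opening in per cent of the stroke, from 0 (shut) to 100 (fully open), then the shift along the tool's x, y, z in mm, then the turn about the tool's z in degrees. A call has exactly 8 rows; each row shifts and turns the commanded pose from where the row before left it, along the tool's axes as they then stand; what a row does not reach is not made up. A row lasts 1/8 s, in which the tool goes at most 62.5 mm and 10.7 degrees, less where a joint would pass 70% of its speed; a pose out of reach is approached as far as the arm can. A call is refused whole if a number of a shift passes 62.5 or a number of a turn 10.7, either way. A call with a gripper value outside its range is refused whole. The fingers move at their own pace and stop on an object; the grip force is fixed at half the most. Time passes only in rows, so rows that do not move let the fingers close, or fill a call up. It gives the time, the measured TCP pose, the force, the opening and the grip force at its end, in the units of the state.
- bot.sense(): the state, without advancing time (a new reading comes with each control period).
- bot.snapshot(name): name is "scene" or "side" or "wrist"; returns the picture (420x560x3 uint8, red, green, blue); there is no depth.
- bot.camera_info(name): a dict with "mtx" (3x3 intrinsics, pixels), "k1" (the pictures are not rectified: a ray, as slopes to the right and down, at radius r is drawn at 1 + k1 r^2 times it, then the intrinsics apply), "extrinsics" (4x4, takes a point from world to camera coordinates); the wrist camera has in their place "tool_from_camera" (4x4, takes a point from camera to tool coordinates, whose origin is the TCP and whose axes are the flange's). Camera axes: x right, y down, z forward; pixel columns grow to the right and rows downward; lengths in m; the calibration is good to about 2 mm. A picture is of the moment at which its call begins: read the wrist's pose just before it. camera_info takes no time and is no camera call.
- bot.close_job(): hands the job in; it is judged then, once.
The state is a dict: "clock": time; "joint_pos": joint angles; "joint_velocities": joint speeds; "joint_torque": joint torques, N m; "eef_pos": TCP position; "tool_rot": TCP orientation; "contact_force": force on the tool from outside, world axes, zero at the start; "wrist_torque": the same for the moment, N m; "width": finger opening in m; "grip_force": force on a finger pad.
Only numpy, scipy, OpenCV 4.12 (cv2) and the standard library are available. Lean on these libraries where they do the work, as an engineer would, in place of code of your own. Each camera call takes 0.05 s, during which the arm holds its last target. There are 200 camera calls.

## Task

One of the three small rolling pins on the marble slab has warped out of round. Test all three, one at a time: roll each a couple of centimetres along the slab under your fingertips with light, steady pressure, leave the true ones lying on the slab where they end up, and as soon as one rocks instead of rolling smoothly, lay it in the top one of the nested plastic containers before you go on. Do not pick up the true pins, and leave the other things on the counter alone.

Things in the scene. Friction and masses are not known exactly. Their poses are not given: they have to be found in the camera images.
- pin_1_mid (a point): Centre (half-way along, on the axis) of a cherry-wood dumpling pin, one of three that look alike, loose on the slab: a reddish-brown dowel 180 mm long, slightly tapered at both ends, 25 to 28 mm thick (the three differ a little), about 90 g. Its long axis is this frame's y, which lies level; the frame turns with the pin as it rolls. Which pin is out of round is not told.
- pin_2_mid (a point): Centre (half-way along, on the axis) of a cherry-wood dumpling pin, one of three that look alike, loose on the slab: a reddish-brown dowel 180 mm long, slightly tapered at both ends, 25 to 28 mm thick (the three differ a little), about 90 g. Its long axis is this frame's y, which lies level; the frame turns with the pin as it rolls. Which pin is out of round is not told.
- pin_3_mid (a point): Centre (half-way along, on the axis) of a cherry-wood dumpling pin, one of three that look alike, loose on the slab: a reddish-brown dowel 180 mm long, slightly tapered at both ends, 25 to 28 mm thick (the three differ a little), about 90 g. Its long axis is this frame's y, which lies level; the frame turns with the pin as it rolls. Which pin is out of round is not told.
- pin_1: The pin of point pin_1_mid, same frame. A true pin is equally thick all round and rolls smoothly. The out-of-round one is oval, 25 mm one way and 28 mm the other, and rests on its flatter side: rolled under a fingertip it lifts the finger 3 mm within a quarter turn; a finger kept at one height feels 10 N more, or over (a true pin: a few N). Let go, it rocks back.
- pin_2: The pin of point pin_2_mid, same frame; see pin_1.
- pin_3: The pin of point pin_3_mid, same frame; see pin_1.
- slab: Marble pastry slab, 280 mm (x) by 600 mm (y), fixed and hard: come down on the pins slowly (15 to 30 mm/s); origin under its centre on the counter; the flat top on which the pins lie is 20 mm above the origin. A pine backstop 18 mm thick, 50 mm high, runs along its far (+x) edge. The pins lie in its near half, side by side, axes roughly along the slab's y.
- containers: Stack of three nested empty plastic containers with coloured rims, loose, 0.4 kg; origin at the centre of its underside; 240 mm (x) by 160 mm (y) outside, rim 80 mm high. The top one is open: inside 224 mm by 144 mm, walls 8 mm thick, inner floor 8 mm above the origin.
- clip_jar: Glass jar with a spring clip lid, 100 mm across, 180 mm high, loose, to the right of the slab; origin at the centre of its underside. Leave alone.
- canister: Brushed steel canister, 113 mm across, 200 mm high, loose, beyond the containers; origin at the centre of its underside. Leave alone.
- honey_pot: Amber glazed ceramic honey pot, 100 mm across, 92 mm high, loose, behind the slab; origin at the centre of its underside. Leave alone.
- honey_lid: Lid of the honey pot, lying on it, 76 mm across, 37 mm high; origin at the centre of its underside. Leave alone.
- scraper: Bench scraper, steel blade 105 by 150 mm with a round wooden handle 24 mm thick, lying flat beside the slab; origin at its middle, on the counter. Leave alone.
Things that resemble listed ones, but are neither listed nor needed, are in the scene too. Leave any blue or turquoise look-alike of the pin_1 alone.

How it is judged:
By the outcome, as a careful person would: the job done as asked, in the order asked, and still so for the second after the job is handed in, with the robot touching nothing.
It also fails if it takes over 64 s, if anything falls off the work surface, if the arm or the gripper's body presses on something with over 40 N, if the wrist force passes 120 N, or if a joint passes its speed limit or range.

## Working session

There is one attempt and no reset: what is moved stays moved. The work goes in short steps, Python scripts to look and compute and a tool call to move; the robot and the scene stay as the last step left them, time stands still between calls to the robot, and variables do not carry over. Pictures are saved under pics/ and viewed, at most 10 in all, crops included, and the job is handed in when it is done.

Besides the shell and the picture viewer there is one more tool, called after ">>>" as name(argument=value, ...) on one line, values as JSON. send_rows: Moves the arm, as the interface text tells. Its arguments: {"type":"object","properties":{"motion":{"type":"string"}},"required":["motion"]}

```bash
ls; mkdir -p pics; python3 - <<'E'
from cell import bot
import cv2, numpy as np
s=bot.sense(); print(s['clock'],s['eef_pos'],np.round(s['tool_rot'],3).tolist(),s['contact_force'],s['width'])
for n in ['scene','side']:
    cv2.imwrite(f'pics/{n}0.png',cv2.cvtColor(bot.snapshot(n),cv2.COLOR_RGB2BGR))
    c=bot.camera_info(n); print(n,c)
print(bot.camera_info('wrist'))
E
```

```text
pics
0.0 [ 0.18087646 -0.59784855  0.22174522] [[0.957, 0.29, -0.001], [0.29, -0.957, 0.001], [-0.0, -0.001, -1.0]] [-0.17439974  0.24022813 -0.09904761] 0.08692695180325706
scene {'mtx': array([[478.87463667,   0.        , 281.21199922],
       [  0.        , 478.87463667, 207.82548347],
       [  0.        ,   0.        ,   1.        ]]), 'k1': -0.057191351563653, 'extrinsics': array([[ 0.29726454,  0.954765  ,  0.00758872, -0.1258675 ],
       [ 0.6919298 , -0.20994084, -0.69076624, -0.31663654],
       [-0.65792624,  0.21059117, -0.72303832,  2.0414632 ],
       [ 0.        ,  0.        ,  0.        ,  1.        ]])}
side {'mtx': array([[445.67905607,   0.        , 283.11941687],
       [  0.        , 445.67905607, 205.04154294],
       [  0.        ,   0.        ,   1.        ]]), 'k1': -0.1343468001530276, 'extrinsics': array([[-0.87231881, -0.48880946,  0.01118905,  0.43257052],
       [-0.32009807,  0.55364249, -0.76877645,  0.24424493],
       [ 0.36959047, -0.67419975, -0.63941972,  1.30077142],
       [ 0.        ,  0.        ,  0.        ,  1.        ]])}
{'mtx': array([[361.46146841,   0.        , 271.06562237],
       [  0.        , 361.46146841, 207.55188153],
       [  0.        ,   0.        ,   1.        ]]), 'k1': -0.04234436451666998, 'tool_from_camera': array([[-9.43585266e-04, -9.57058796e-01, -2.89892344e-01,
         8.03237841e-02],
       [ 9.99998424e-01, -1.33907609e-03,  1.16591823e-03,
         1.05267420e-03],
       [-1.50404020e-03, -2.89890787e-01,  9.57058551e-01,
        -1.62906452e-01],
       [ 0.00000000e+00,  0.00000000e+00,  0.00000000e+00,
         1.00000000e+00]])}
```

View pics/scene0.png

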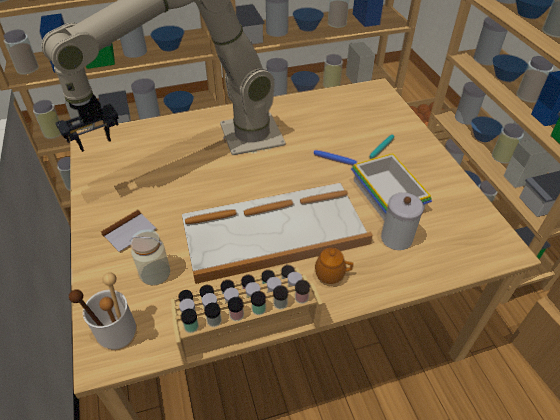

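View pics/side0.png

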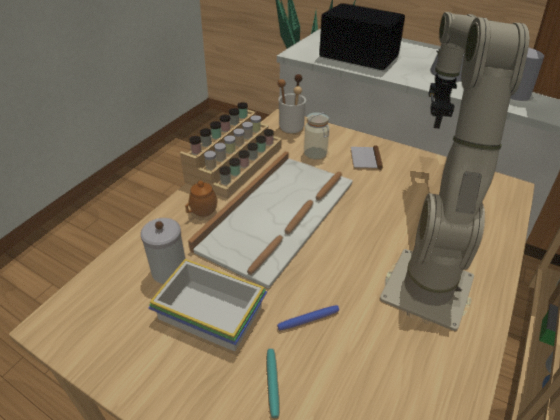

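The scene shows three pins end to end on the slab's near half, at pixels (211,215), (268,207) and (323,198). The container stack is at (390,187), with the canister just beyond it at (402,222). The side view agrees: pins at (265,254), (299,217) and (329,186), container at (210,300).

```bash
cat > h.py <<'E'
import cv2, numpy as np
from cell import bot
def ray(name,px,st=None):
    c=bot.camera_info(name); K=c['mtx']; d=np.array([c['k1'],0,0,0,0.])
    n=cv2.undistortPoints(np.float64(px).reshape(-1,1,2),K,d,None,None,None)[:,0] if False else cv2.undistortPoints(np.float64(px).reshape(-1,1,2),K,d)[:,0]
    v=np.c_[n,np.ones(len(n))]
    if name=='wrist':
        T=c['tool_from_camera']; R=np.array(st['tool_rot'])
        return R@T[:3,3]+st['eef_pos'], v@(R@T[:3,:3]).T
    E=c['extrinsics']; return -E[:3,:3].T@E[:3,3], v@E[:3,:3]
def at(name,px,z,st=None):
    o,v=ray(name,px,st); return o+v*((z-o[2])/v[:,2])[:,None]
def redblobs(img,amin=100):
    h=cv2.cvtColor(img,cv2.COLOR_RGB2HSV)
    m=(((h[...,0]<12)|(h[...,0]>172))&(h[...,1]>95)&(h[...,2]>40)).astype(np.uint8)
    n,l,s,c=cv2.connectedComponentsWithStats(m); out=[]
    for i in range(1,n):
        if s[i,4]>amin:
            ys,xs=np.where(l==i); out.append((np.c_[xs,ys],s[i],c[i]))
    return out
E
python3 - <<'E'
from h import *
for n in ['scene','side']:
    img=cv2.cvtColor(cv2.imread(f'pics/{n}0.png'),cv2.COLOR_BGR2RGB)
    print(n)
    for p,s,c in redblobs(img,60):
        w=at(n,p,0.034); m=w[:,:2].mean(0)
        if not(0.2<m[0]<0.9): continue
        q=w[:,:2]-m; u,sv,vt=np.linalg.svd(q,full_matrices=False); t=q@vt[0]
        mid=m+vt[0]*(t.max()+t.min())/2
        print(s.tolist(),np.round(mid,3),'len',round(np.ptp(t),3),'axis',np.round(vt[0],3))
for n,box in [('scene',(165,170,275,160)),('side',(130,130,240,215))]:
    im=cv2.imread(f'pics/{n}0.png'); x,y,w,h=box
    cv2.imwrite(f'pics/{n}c.png',cv2.resize(im[y:y+h,x:x+w],None,fx=2.7,fy=2.7,interpolation=cv2.INTER_CUBIC))
E
```

```text
scene
side
```

View pics/scenec.png

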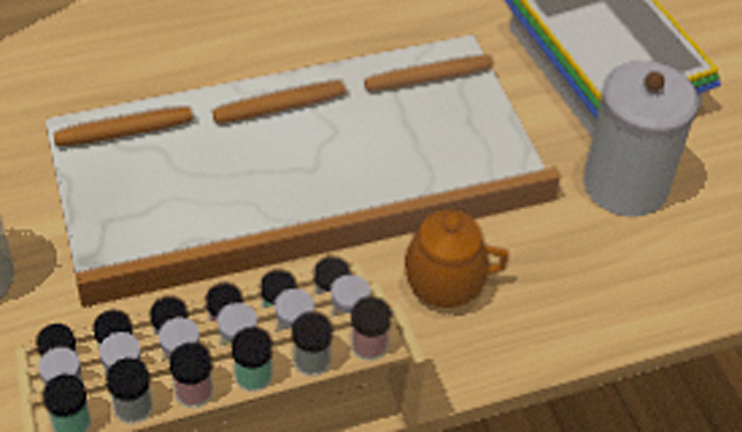

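View pics/sidec.png

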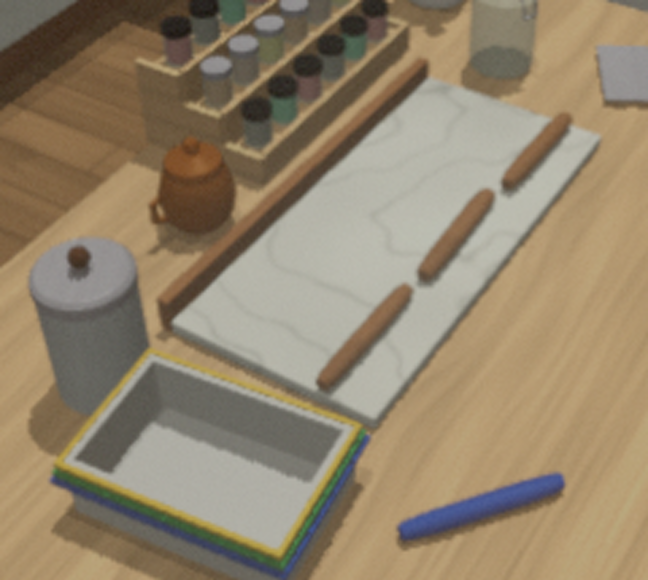

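The crops show the pin ends, the slab's near corners at scene-crop (48,120) and (475,38), and the yellow rim corners at side-crop (153,353), (364,428), (283,556) and (58,466). I'll triangulate from these.

```bash
python3 - <<'E'
from h import *
f=lambda P,o:(np.float64(P)+.5)/2.7-.5+np.float64(o)
S=(165,170);D=(130,130)
sc=[[(57,137),(190,115)],[(216,115),(345,91)],[(367,83),(492,62)]]
sd=[[(567,120),(506,183)],[(489,196),(423,272)],[(408,291),(323,381)]]
for a,b in zip(sc,sd):
    for n,P,o in(('scene',a,S),('side',b,D)):
        w=at(n,f(P,o),0.034); d=w[1]-w[0]
        print(n,np.round(w[:,:2],3).tolist(),'mid',np.round(w.mean(0)[:2],4),'len',round(np.linalg.norm(d),3),'yaw',round(np.degrees(np.arctan2(-d[0],d[1])),1))
w=at('side',f([(153,353),(364,428),(283,556),(58,466)],D),0.08)[:,:2]
print('rim',np.round(w,3).tolist(),w.mean(0),[round(np.linalg.norm(w[i]-w[i-1]),3) for i in range(4)])
print('rim scene pts',at('scene',f([(510,5),(600,110),(718,75)],S),0.08))
print('slab',np.round(at('scene',f([(48,120),(475,38)],S),0.02),3), np.round(at('side',f([(600,140),(375,418),(172,328)],D),0.02),3))
E
```

```text
scene [[0.447, -0.353], [0.459, -0.181]] mid [ 0.4533 -0.2666] len 0.172 yaw -3.9
side [[0.446, -0.347], [0.458, -0.177]] mid [ 0.4522 -0.262 ] len 0.17 yaw -4.2
scene [[0.469, -0.148], [0.476, 0.025]] mid [ 0.4727 -0.0616] len 0.174 yaw -2.4
side [[0.466, -0.142], [0.47, 0.026]] mid [ 0.4679 -0.0582] len 0.168 yaw -1.5
scene [[0.471, 0.058], [0.482, 0.233]] mid [0.4764 0.1455] len 0.175 yaw -3.7
side [[0.469, 0.063], [0.48, 0.231]] mid [0.4748 0.1472] len 0.169 yaw -3.6
rim [[0.634, 0.323], [0.387, 0.298], [0.374, 0.463], [0.62, 0.49]] [0.50373017 0.39334538] [np.float64(0.167), np.float64(0.248), np.float64(0.166), np.float64(0.247)]
rim scene pts [[0.42839912 0.27683261 0.08      ]
 [0.64357417 0.30752215 0.08      ]
 [0.63159743 0.48329474 0.08      ]]
slab [[ 0.401 -0.359  0.02 ]
 [ 0.418  0.236  0.02 ]] [[ 0.394 -0.345  0.02 ]
 [ 0.411  0.238  0.02 ]
 [ 0.682  0.24   0.02 ]]
```

```bash
cat >> h.py <<'E'
def plan(xyz,ang,n,grip=0,zlast=0):
    """rows from the present pose to xyz (m) with tool y at world angle ang (deg); n rows"""
    s=bot.sense(); p=np.array(s['eef_pos']); R=np.array(s['tool_rot'])
    a0=np.degrees(np.arctan2(R[1,1],R[0,1])); da=(ang-a0+180)%360-180
    if abs(da)>130: da-=360*np.sign(da)
    d=(np.array(xyz)-p)*1000; rows=[]
    print('t',s['clock'],'pos',np.round(p,4),'ang',round(a0,2),'F',np.round(s['contact_force'],1),'w',round(s['width'],4),'j7',np.round(s['joint_pos'][6],1))
    for i in range(n):
        a=np.radians(a0+da*i/n); y=np.array([np.cos(a),np.sin(a)]); x=np.array([-y[1],y[0]]) # x cross y = z down
        w=d/n; rows.append(f"{grip} {w[:2]@x:.1f} {w[:2]@y:.1f} {-w[2]:.1f} {-da/n:.2f}")
    print('; '.join(rows))
E
python3 - <<'E'
from h import *
print(at('side',[(317,153),(164,275)],0.0), at('scene',[(153,279)],0.0))
im=cv2.imread('pics/scene0.png'); print(cv2.cvtColor(im,cv2.COLOR_BGR2HSV)[[207,207,198],[268,260,323]])
s=bot.sense();R=np.array(s['tool_rot']);print(np.cross(R[:,0],R[:,1]))
plan((0.443,-0.263,0.13),-4,8)
E
```

```text
[[ 0.60473288 -0.48266795  0.        ]
 [ 0.71108089  0.35119716  0.        ]] [[ 0.63569304 -0.49440267  0.        ]]
[[ 15 169 154]
 [ 16 174 157]
 [ 14 144 131]]
[-3.88490373e-04  1.20838769e-03 -9.99999194e-01]
t 0.1 pos [ 0.1809 -0.5979  0.2218] ang -73.17 F [ 0.6  0.5 -0.4] w 0.087 j7 -5.1
0 43.5 -30.6 11.5 -8.65; 0 47.6 -23.7 11.5 -8.65; 0 50.6 -16.3 11.5 -8.65; 0 52.5 -8.5 11.5 -8.65; 0 53.2 -0.5 11.5 -8.65; 0 52.6 7.5 11.5 -8.65; 0 50.9 15.3 11.5 -8.65; 0 48.0 22.8 11.5 -8.65
```

>>> send_rows(motion="0 43.5 -30.5 5 -8.7; 0 47.5 -23.5 5 -8.7; 0 50.5 -16.5 10 -8.7; 0 52.5 -8.5 15 -8.7; 0 53 -0.5 15 -8.6; 0 52.5 7.5 15 -8.6; 0 51 15.5 15 -8.6; 0 48 23 12 -8.6")

```text
clock: 1.1
eef_pos: [0.443, -0.2617, 0.1299]
tool_rot: [[0.064, 0.998, -0.0], [0.998, -0.064, 0.0], [0.0, -0.0, -1.0]]
contact_force: [0.6, -1.3, -0.3]
width: 0.015
grip_force: 0.0
```

```bash
python3 - <<'E'
from h import *
s=bot.sense()
im=bot.snapshot('wrist'); cv2.imwrite('pics/w1.png',cv2.cvtColor(im,cv2.COLOR_RGB2BGR))
c=bot.camera_info('wrist')
plan((0.443,-0.263,0.055),-4,8)
print(s['joint_velocities'])
E
```

```text
t 1.15 pos [ 0.4469 -0.2543  0.1288] ang -2.8 F [ 1.5  7.  -0.2] w 0.0111 j7 17.2
0 -1.1 -0.4 9.2 0.15; 0 -1.1 -0.4 9.2 0.15; 0 -1.1 -0.4 9.2 0.15; 0 -1.1 -0.4 9.2 0.15; 0 -1.1 -0.4 9.2 0.15; 0 -1.1 -0.4 9.2 0.15; 0 -1.1 -0.4 9.2 0.15; 0 -1.1 -0.4 9.2 0.15
[-27.65614282  13.05757005 -23.69143395  -0.43228463  10.92138089
  -9.47221192  13.22549683]
```

View pics/w1.png

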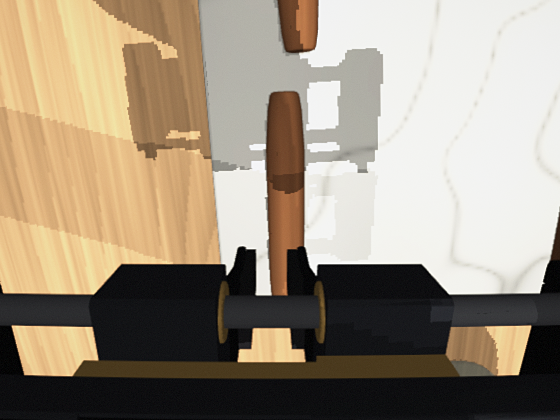

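The wrist view shows pin A running from (285,93) down behind the fingers, with the fingers straddling it. I'll descend a little, settle, then measure it.

>>> send_rows(motion="0 0 0 20 0; 0 0 0 20 0; 0 0 0 15 0; 0 0 0 7 0; 0 0 0 3 0; 0 0 0 0 0; 0 0 0 0 0; 0 0 0 0 0")

```text
clock: 2.15
eef_pos: [0.4427, -0.2634, 0.0659]
tool_rot: [[0.069, 0.998, 0.001], [0.998, -0.069, -0.0], [-0.0, 0.001, -1.0]]
contact_force: [-0.1, 0.8, 0.2]
width: 0.0005
grip_force: 0.0
```

```bash
cat >> h.py <<'E'
def pinline(im,s,y0=None,z=0.034):
    h=cv2.cvtColor(im,cv2.COLOR_RGB2HSV)
    m=(h[...,0]<14)&(h[...,1]>130)&(h[...,2]>50); m[250:]=0
    n,l,st,c=cv2.connectedComponentsWithStats(m.astype(np.uint8))
    for i in range(1,n):
        if st[i,4]<400: continue
        ys,xs=np.where(l==i); rows=np.unique(ys)
        mid=np.float64([[(xs[ys==r].min()+xs[ys==r].max())/2,r] for r in rows])
        w=at('wrist',mid,z,s)[:,:2]; k=np.polyfit(w[:,1],w[:,0],1)
        print('blob',st[i].tolist(),'y',np.round([w[:,1].min(),w[:,1].max()],3),'axis deg',round(np.degrees(np.arctan(k[0])),1),'x at',[(yy,round(float(np.polyval(k,yy)),4)) for yy in (y0 if y0 else [])])
E
python3 - <<'E'
from h import *
s=bot.sense(); im=bot.snapshot('wrist')
pinline(im,s,[-0.264,-0.22,-0.18]); plan((0.443,-0.263,0.05),-4,8)
print(cv2.imwrite('pics/w2.png',cv2.cvtColor(im,cv2.COLOR_RGB2BGR)))
E
```

```text
blob [284, 0, 49, 33, 1371] y [-0.155 -0.14 ] axis deg -0.3 x at [(-0.264, 0.4706), (-0.22, 0.4704), (-0.18, 0.4703)]
blob [265, 85, 49, 165, 7528] y [-0.27  -0.179] axis deg 2.4 x at [(-0.264, 0.4546), (-0.22, 0.4565), (-0.18, 0.4582)]
t 2.2 pos [ 0.4427 -0.2633  0.0659] ang -3.97 F [-0.8  0.5  0.4] w 0.0003 j7 15.0
0 0.0 0.0 2.0 0.00; 0 0.0 0.0 2.0 0.00; 0 0.0 0.0 2.0 0.00; 0 0.0 0.0 2.0 0.00; 0 0.0 0.0 2.0 0.00; 0 0.0 0.0 2.0 0.00; 0 0.0 0.0 2.0 0.00; 0 0.0 0.0 2.0 0.00
True
```

>>> send_rows(motion="0 0 3 3 0; 0 0 0 3 0; 0 0 0 3 0; 0 0 0 3 0; 0 0 0 3 0; 0 0 0 2 0; 0 0 0 2 0; 0 0 0 0 0")

```text
clock: 3.2
eef_pos: [0.447, -0.2635, 0.0479]
tool_rot: [[0.069, 0.998, 0.003], [0.998, -0.069, -0.001], [-0.001, 0.003, -1.0]]
contact_force: [-0.9, 2.2, 11.6]
width: 0.0008
grip_force: 5.5
```

Contact is at z≈0.048 with 11.6 N, so I'll ease off slightly and roll.

>>> send_rows(motion="0 0 0 -0.7 0; 0 0 1 0 0; 0 0 2 0 0; 0 0 3 0 0; 0 0 3 0 0; 0 0 3 0 0; 0 0 2 0 0; 0 0 1 0 0")

```text
clock: 4.2
eef_pos: [0.4619, -0.2641, 0.0484]
tool_rot: [[0.069, 0.998, 0.002], [0.998, -0.069, -0.0], [-0.0, 0.002, -1.0]]
contact_force: [0.2, 2.3, 11.3]
width: 0.0007
grip_force: 5.2
```

>>> send_rows(motion="0 0 2 0 0; 0 0 2 0 0; 0 0 2 0 0; 0 0 2 0 0; 0 0 2 0 0; 0 0 2 0 0; 0 0 1 0 0; 0 0 0 0 0")

```text
clock: 5.2
eef_pos: [0.4748, -0.2647, 0.0482]
tool_rot: [[0.068, 0.998, 0.002], [0.998, -0.068, 0.0], [0.0, 0.002, -1.0]]
contact_force: [-0.2, 3.2, 9.2]
width: 0.0005
grip_force: 4.4
```

```bash
python3 - <<'E'
from h import *
s=bot.sense(); print(np.round(s['contact_force'],1)); im=bot.snapshot('wrist')
pinline(im,s,[-0.264,-0.22,-0.18])
E
```

```text
[-0.2  3.2  9.2]
blob [214, 0, 52, 29, 1213] y [-0.155 -0.143] axis deg -0.2 x at [(-0.264, 0.4706), (-0.22, 0.4704), (-0.18, 0.4703)]
blob [229, 85, 56, 165, 8292] y [-0.262 -0.18 ] axis deg 2.5 x at [(-0.264, 0.4691), (-0.22, 0.471), (-0.18, 0.4728)]
```

>>> send_rows(motion="0 0 2 0 0; 0 0 3 0 0; 0 0 3 0 0; 0 0 2 0 0; 0 0 2 0 0; 0 0 1 0 0; 0 0 1 0 0; 0 0 0 0 0")

```text
clock: 6.25
eef_pos: [0.4875, -0.2662, 0.0473]
tool_rot: [[0.069, 0.998, 0.0], [0.998, -0.069, 0.0], [0.0, 0.0, -1.0]]
contact_force: [1.6, 3.2, 3.3]
width: 0.0003
grip_force: 2.3
```

```bash
python3 - <<'E'
from h import *
s=bot.sense(); im=bot.snapshot('wrist')
pinline(im,s,[-0.264,-0.22,-0.18]); print(np.round(s['wrist_torque'],2))
E
```

```text
blob [184, 0, 53, 27, 1135] y [-0.155 -0.144] axis deg -3.9 x at [(-0.264, 0.4782), (-0.22, 0.4752), (-0.18, 0.4724)]
blob [215, 83, 58, 167, 8545] y [-0.263 -0.18 ] axis deg 2.6 x at [(-0.264, 0.4753), (-0.22, 0.4773), (-0.18, 0.4791)]
[ 0.78 -0.28 -0.07]
```

Force stayed steady or fell over about 21 mm of travel, which looks like a true pin. I'll lift and check whether it rocks back.

>>> send_rows(motion="0 0 0 -3 0; 0 0 0 -4 0; 0 0 0 -6 0; 0 0 0 -6 0; 0 0 0 -6 0; 0 0 0 0 0; 0 0 0 0 0; 0 0 0 0 0")

```text
clock: 7.3
eef_pos: [0.4873, -0.2663, 0.072]
tool_rot: [[0.069, 0.998, -0.0], [0.998, -0.069, 0.0], [0.0, -0.0, -1.0]]
contact_force: [0.8, -0.8, -0.2]
width: 0.0006
grip_force: 0.0
```

```bash
python3 - <<'E'
from h import *
s=bot.sense(); im=bot.snapshot('wrist')
pinline(im,s,[-0.264,-0.22,-0.18,-0.06])
plan((0.461,-0.060,0.066),-2,8)
E
```

```text
blob [194, 0, 49, 36, 1434] y [-0.155 -0.138] axis deg -1.2 x at [(-0.264, 0.4728), (-0.22, 0.4718), (-0.18, 0.471), (-0.06, 0.4685)]
blob [222, 85, 51, 165, 7409] y [-0.274 -0.18 ] axis deg 2.4 x at [(-0.264, 0.4753), (-0.22, 0.4771), (-0.18, 0.4788), (-0.06, 0.4838)]
t 7.35 pos [ 0.4873 -0.2662  0.072 ] ang -3.96 F [-0.6 -0.4  0.3] w 0.0007 j7 12.1
0 25.5 -5.1 0.8 -0.25; 0 25.5 -4.9 0.8 -0.25; 0 25.5 -4.8 0.8 -0.25; 0 25.6 -4.7 0.8 -0.25; 0 25.6 -4.6 0.8 -0.25; 0 25.6 -4.5 0.8 -0.25; 0 25.6 -4.4 0.8 -0.25; 0 25.6 -4.3 0.8 -0.25
```

Pin A stayed at x=0.4753, so it's true. Next is pin B.

>>> send_rows(motion="0 20 -4 0 -0.3; 0 36 -7 0 -0.4; 0 40 -7.5 0 -0.4; 0 40 -7.5 0 -0.4; 0 40 -7 2 -0.3; 0 20 -4 3 -0.2; 0 8.5 -0.5 2 0; 0 0 0 0 0")

```text
clock: 8.35
eef_pos: [0.4605, -0.0597, 0.0652]
tool_rot: [[0.033, 0.999, -0.0], [0.999, -0.033, -0.0], [-0.0, -0.0, -1.0]]
contact_force: [0.4, 0.2, 0.1]
width: 0.0004
grip_force: 0.0
```

```bash
python3 - <<'E'
from h import *
s=bot.sense(); im=bot.snapshot('wrist')
pinline(im,s,[-0.06,0.02,0.146])
plan((0.461,-0.060,0.066),-2,1)
E
```

```text
blob [268, 0, 42, 28, 937] y [0.053 0.065] axis deg -3.6 x at [(-0.06, 0.4815), (0.02, 0.4764), (0.146, 0.4684)]
blob [257, 84, 51, 166, 7602] y [-0.065  0.026] axis deg -0.5 x at [(-0.06, 0.4692), (0.02, 0.4685), (0.146, 0.4674)]
t 8.4 pos [ 0.4607 -0.0605  0.0652] ang -1.98 F [ 0.5 -0.4  0.9] w 0.0002 j7 -6.3
0 0.5 0.3 -0.8 0.02
```

>>> send_rows(motion="0 0 0 3 0; 0 0 0 3 0; 0 0 0 3 0; 0 0 0 3 0; 0 0 0 3 0; 0 0 0 2 0; 0 0 0 1 0; 0 0 0 0 0")

```text
clock: 9.4
eef_pos: [0.4607, -0.0601, 0.0472]
tool_rot: [[0.034, 0.999, -0.0], [0.999, -0.034, -0.0], [-0.0, -0.0, -1.0]]
contact_force: [-0.4, 0.1, 0.4]
width: 0.0004
grip_force: 0.0
```

>>> send_rows(motion="0 0 0 0.4 0; 0 0 0 0.4 0; 0 0 0 0.3 0; 0 0 0 0.3 0; 0 0 0 0.2 0; 0 0 0 0 0; 0 0 0 0 0; 0 0 0 0 0")

```text
clock: 10.4
eef_pos: [0.4607, -0.0601, 0.0457]
tool_rot: [[0.034, 0.999, 0.0], [0.999, -0.034, -0.0], [-0.0, 0.0, -1.0]]
contact_force: [-0.5, 0.0, -0.3]
width: 0.0005
grip_force: 0.0
```

>>> send_rows(motion="0 0 0 0.3 0; 0 0 0 0.3 0; 0 0 0 0.3 0; 0 0 0 0.2 0; 0 0 0 0 0; 0 0 0 0 0; 0 0 0 0 0; 0 0 0 0 0")

```text
clock: 11.4
eef_pos: [0.4613, -0.0601, 0.0452]
tool_rot: [[0.034, 0.999, 0.001], [0.999, -0.034, -0.0], [-0.0, 0.001, -1.0]]
contact_force: [-1.9, -0.6, 7.2]
width: 0.0004
grip_force: 4.0
```

>>> send_rows(motion="0 0 0 -0.3 0; 0 0 2 0 0; 0 0 2 0 0; 0 0 2 0 0; 0 0 2 0 0; 0 0 2 0 0; 0 0 2 0 0; 0 0 1 0 0")

```text
clock: 12.4
eef_pos: [0.4757, -0.0601, 0.0468]
tool_rot: [[0.034, 0.999, 0.004], [0.999, -0.034, -0.0], [-0.0, 0.004, -1.0]]
contact_force: [-3.1, 2.9, 19.8]
width: 0.0007
grip_force: 10.3
```

Force rose 12.6 N and the finger lifted 1.6 mm, so pin B is rocking. I'll finish the roll while easing the height so the pressure stays light.

>>> send_rows(motion="0 0 0 -0.8 0; 0 0 2 -0.2 0; 0 0 2 -0.2 0; 0 0 2 -0.2 0; 0 0 2 -0.2 0; 0 0 2 0 0; 0 0 2 0 0; 0 0 1 0 0")

```text
clock: 13.4
eef_pos: [0.4881, -0.06, 0.0475]
tool_rot: [[0.034, 0.999, 0.003], [0.999, -0.034, 0.001], [0.001, 0.003, -1.0]]
contact_force: [-0.6, 3.6, 10.5]
width: 0.0003
grip_force: 5.2
```

```bash
python3 - <<'E'
from h import *
s=bot.sense(); im=bot.snapshot('wrist')
pinline(im,s,[-0.06,0.02])
E
```

```text
blob [206, 0, 44, 23, 750] y [0.052 0.061] axis deg -8.4 x at [(-0.06, 0.4914), (0.02, 0.4795)]
blob [228, 83, 56, 167, 8068] y [-0.057  0.026] axis deg -0.4 x at [(-0.06, 0.4825), (0.02, 0.482)]
```

>>> send_rows(motion="0 0 2 0 0; 0 0 2 0 0; 0 0 2 0 0; 0 0 2 0 0; 0 0 2 0 0; 0 0 2 0 0; 0 0 1 0 0; 0 0 0 0 0")

```text
clock: 14.45
eef_pos: [0.5008, -0.0604, 0.0471]
tool_rot: [[0.034, 0.999, 0.002], [0.999, -0.034, 0.001], [0.001, 0.002, -1.0]]
contact_force: [1.1, 2.8, 5.8]
width: 0.0003
grip_force: 3.0
```

>>> send_rows(motion="0 0 0 -2 0; 0 0 0 -4 0; 0 0 0 -6 0; 30 0 0 -8 0; 60 0 0 -8 0; 60 0 0 -6 0; 60 0 0 0 0; 60 0 0 0 0")

```text
clock: 15.45
eef_pos: [0.4995, -0.0615, 0.0803]
tool_rot: [[0.034, 0.999, -0.0], [0.999, -0.034, -0.0], [-0.0, -0.0, -1.0]]
contact_force: [0.7, 0.1, -1.7]
width: 0.0428
grip_force: 0.0
```

```bash
python3 - <<'E'
from h import *
s=bot.sense(); im=bot.snapshot('wrist')
pinline(im,s,[-0.06,0.02])
plan((0.4825,-0.060,0.066),-2,1)
cv2.imwrite('pics/w5.png',cv2.cvtColor(im,cv2.COLOR_RGB2BGR))
E
```

```text
blob [192, 0, 41, 32, 1062] y [0.053 0.068] axis deg -7.0 x at [(-0.06, 0.4892), (0.02, 0.4794)]
blob [225, 83, 48, 167, 6578] y [-0.073  0.026] axis deg -0.5 x at [(-0.06, 0.4885), (0.02, 0.4877)]
t 15.5 pos [ 0.4995 -0.0615  0.0802] ang -1.97 F [-0.8 -0.6  0.4] w 0.0462 j7 -7.8
0 0.9 -17.0 14.2 0.03
```

View pics/w5.png

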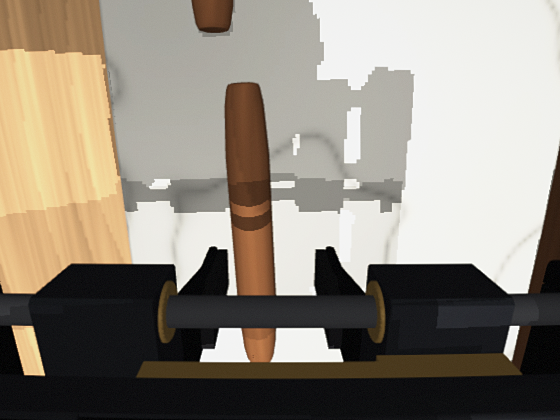

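The wrist view shows pin B lying between the opened fingers, slightly left of centre (top end at (243,85)). I'll centre on it and descend to grasp.

>>> send_rows(motion="60 -1 -6 6 -1; 60 -1 -5 8 -1; 60 0 0 10 0; 60 0 0 10 0; 60 0 0 10 0; 60 0 0 6 0; 60 0 0 4 0; 60 0 0 1.5 0")

```text
clock: 16.5
eef_pos: [0.4887, -0.0631, 0.0248]
tool_rot: [[-0.001, 1.0, -0.0], [1.0, 0.001, -0.0], [-0.0, -0.0, -1.0]]
contact_force: [0.4, 0.1, 0.1]
width: 0.0519
grip_force: 0.0
```

```bash
python3 - <<'E'
from h import *
s=bot.sense(); im=bot.snapshot('wrist')
pinline(im,s,[-0.06,0.02])
plan((0.4885,-0.0635,0.024),0,1)
E
```

```text
blob [240, 71, 57, 179, 9516] y [-0.051  0.026] axis deg -0.6 x at [(-0.06, 0.4885), (0.02, 0.4877)]
t 16.55 pos [ 0.4887 -0.0632  0.0248] ang 0.03 F [-0.2  0.2 -0.3] w 0.0522 j7 -8.0
0 -0.3 -0.2 0.8 0.03
```

>>> send_rows(motion="0 0 0 0 0; 0 0 0 0 0; 0 0 0 0 0; 0 0 0 0 0; 0 0 0 0 0; 0 0 0 -5 0; 0 0 0 -20 0; 0 0 0 -35 0")

```text
clock: 17.55
eef_pos: [0.4877, -0.063, 0.0849]
tool_rot: [[-0.001, 1.0, -0.002], [1.0, 0.001, 0.001], [0.001, -0.002, -1.0]]
contact_force: [1.7, -0.5, -0.4]
width: 0.0244
grip_force: 30.0
```

>>> send_rows(motion="0 0 0 -40 0; 0 0 0 -40 0; 0 0 0 -20 0; 0 20 0 0 -5; 0 30 0 0 -9; 0 30 0 0 -9; 0 30 0 0 -9; 0 20 0 0 -9")

```text
clock: 18.55
eef_pos: [0.4557, 0.0619, 0.1852]
tool_rot: [[-0.662, 0.75, 0.0], [0.75, 0.662, -0.0], [-0.0, 0.0, -1.0]]
contact_force: [0.4, 0.2, -0.7]
width: 0.0241
grip_force: 30.0
```

```bash
python3 - <<'E'
from h import *
plan((0.504,0.393,0.18),96,8)
E
```

```text
t 18.55 pos [0.4557 0.0619 0.1852] ang 41.43 F [ 0.4  0.2 -0.7] w 0.0241 j7 27.2
0 27.0 31.9 0.6 -6.82; 0 23.1 34.9 0.6 -6.82; 0 18.7 37.4 0.6 -6.82; 0 14.2 39.3 0.6 -6.82; 0 9.4 40.7 0.6 -6.82; 0 4.5 41.6 0.6 -6.82; 0 -0.5 41.8 0.6 -6.82; 0 -5.4 41.5 0.6 -6.82
```

>>> send_rows(motion="0 27 32 0 -6.8; 0 23 35 0 -6.8; 0 18.5 37.5 0 -6.8; 0 14 39.5 0 -6.8; 0 9.5 40.5 0 -6.8; 0 4.5 41.5 0 -6.8; 0 -0.5 42 0 -6.8; 0 0 0 0 0")

```text
clock: 19.55
eef_pos: [0.5, 0.3531, 0.1847]
tool_rot: [[-1.0, 0.018, -0.002], [0.018, 1.0, 0.002], [0.002, 0.002, -1.0]]
contact_force: [-0.0, 0.0, -1.0]
width: 0.0248
grip_force: 30.0
```

```bash
python3 - <<'E'
from h import *
plan((0.504,0.393,0.10),96,8)
im=bot.snapshot('side'); cv2.imwrite('pics/s6.png',cv2.cvtColor(im[220:380,120:320],cv2.COLOR_RGB2BGR).repeat(3,0).repeat(3,1))
E
```

```text
t 19.55 pos [0.5    0.3531 0.1847] ang 88.97 F [-0.  0. -1.] w 0.0248 j7 33.5
0 -0.4 5.0 10.6 -0.88; 0 -0.5 5.0 10.6 -0.88; 0 -0.6 5.0 10.6 -0.88; 0 -0.6 5.0 10.6 -0.88; 0 -0.7 5.0 10.6 -0.88; 0 -0.8 5.0 10.6 -0.88; 0 -0.9 4.9 10.6 -0.88; 0 -0.9 4.9 10.6 -0.88
```

View pics/s6.png

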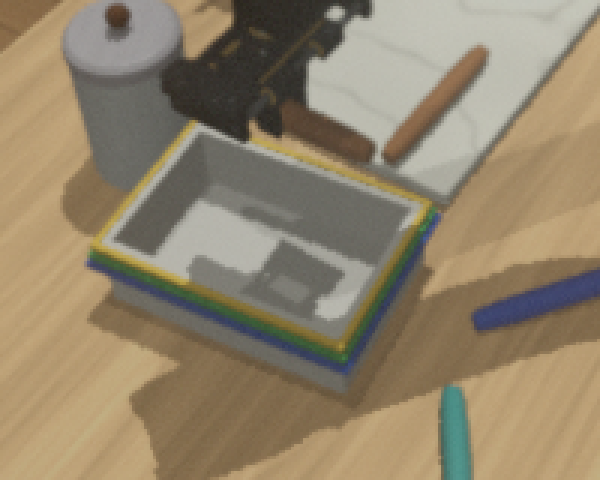

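Container is unmoved, rim corners at (192,122) and (438,205) in the crop, and the pin is held level beyond its near-slab side. I'll move over its centre.

>>> send_rows(motion="0 -0.5 8 5 -2; 0 -1 10 10 -2; 0 -2 10 15 -2; 0 -2 8 15 -1; 0 -1 2 15 0; 0 -1 0 10 0; 0 0 0 3 0; 0 0 0 0 0")

```text
clock: 20.6
eef_pos: [0.5079, 0.3879, 0.1121]
tool_rot: [[-0.995, -0.098, 0.0], [-0.098, 0.995, -0.0], [-0.0, -0.0, -1.0]]
contact_force: [0.0, 0.1, -1.2]
width: 0.0245
grip_force: 30.0
```

```bash
python3 - <<'E'
from h import *
plan((0.507,0.391,0.02),96,1)
a=bot.snapshot('side')[200:400,100:340]; b=bot.snapshot('scene')[120:280,320:460]
f=lambda i:cv2.resize(cv2.cvtColor(i,cv2.COLOR_RGB2BGR),(400,500*0+int(400*i.shape[0]/i.shape[1])),interpolation=cv2.INTER_CUBIC)
a,b=f(a),f(b); h=max(len(a),len(b)); c=np.zeros((h,800,3),np.uint8); c[:len(a),:400]=a; c[:len(b),400:]=b; cv2.imwrite('pics/s7.png',c)
E
```

```text
t 20.6 pos [0.5079 0.3879 0.1121] ang 95.61 F [ 0.   0.1 -1.2] w 0.0245 j7 35.1
0 0.6 3.1 92.1 -0.39
```

View pics/s7.png

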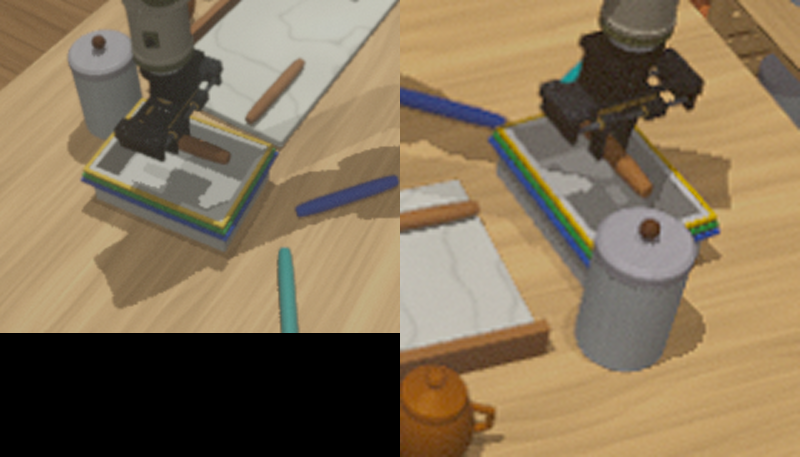

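Both views show the pin over the open container and aligned with its length. I'll lower it in.

>>> send_rows(motion="0 0 3 15 0; 0 0 0 20 0; 0 0 0 20 0; 0 0 0 18 0; 0 0 0 10 0; 0 0 0 6 0; 0 0 0 3 0; 0 0 0 2 0")

```text
clock: 21.7
eef_pos: [0.5077, 0.3913, 0.0182]
tool_rot: [[-0.995, -0.098, 0.001], [-0.098, 0.995, 0.0], [-0.001, 0.0, -1.0]]
contact_force: [-1.0, -0.3, -1.2]
width: 0.0245
grip_force: 30.0
```

>>> send_rows(motion="0 0 0 0 0; 25 0 0 0 0; 45 0 0 0 0; 45 0 0 0 0; 45 0 0 0 0; 45 0 0 0 0; 45 0 0 0 0; 45 0 0 -5 0")

```text
clock: 22.7
eef_pos: [0.5072, 0.3909, 0.0228]
tool_rot: [[-0.995, -0.098, -0.0], [-0.098, 0.995, -0.0], [0.001, -0.0, -1.0]]
contact_force: [-0.3, -1.4, 0.4]
width: 0.0389
grip_force: 0.0
```

>>> send_rows(motion="45 0 0 -15 0; 45 0 0 -25 0; 45 0 0 -40 0; 45 0 0 -45 0; 20 0 0 -30 0; 0 0 -10 -5 8; 0 0 -20 0 9; 0 0 -25 0 9")

```text
clock: 23.7
eef_pos: [0.5025, 0.3367, 0.1841]
tool_rot: [[-0.936, 0.352, 0.001], [0.352, 0.936, 0.001], [-0.0, 0.001, -1.0]]
contact_force: [0.6, -0.8, -0.1]
width: 0.0073
grip_force: 0.0
```

```bash
python3 - <<'E'
from h import *
plan((0.466,0.146,0.10),-3.6,8)
im=bot.snapshot('side'); cv2.imwrite('pics/s8.png',cv2.resize(cv2.cvtColor(im[220:380,120:320],cv2.COLOR_RGB2BGR),None,fx=3,fy=3))
E
```

```text
t 23.7 pos [0.5025 0.3367 0.1841] ang 69.38 F [ 0.6 -0.8 -0.1] w 0.0073 j7 16.9
0 -4.1 -23.9 10.5 9.12; 0 -7.9 -23.0 10.5 9.12; 0 -11.4 -21.4 10.5 9.12; 0 -14.7 -19.3 10.5 9.12; 0 -17.5 -16.8 10.5 9.12; 0 -20.0 -13.8 10.5 9.12; 0 -21.9 -10.4 10.5 9.12; 0 -23.3 -6.8 10.5 9.12
```

View pics/s8.png

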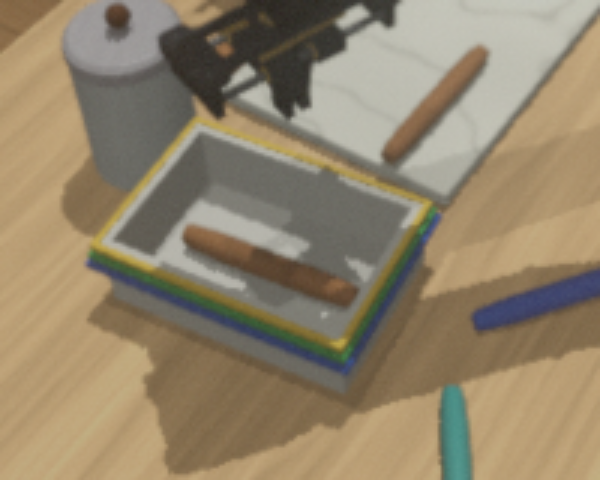

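Pin B lies flat in the top container, from (185,235) to (355,292). On to pin C.

>>> send_rows(motion="0 -4 -24 5 9; 0 -8 -23 10 9; 0 -11.5 -21.5 10 9; 0 -14.5 -19.5 10 9; 0 -17.5 -17 12 9; 0 -20 -14 12 9; 0 -15 -7 12 9; 0 0 0 5 0")

```text
clock: 24.75
eef_pos: [0.4734, 0.1758, 0.1073]
tool_rot: [[-0.116, 0.993, 0.001], [0.993, 0.116, -0.001], [-0.001, 0.0, -1.0]]
contact_force: [-0.2, 0.6, 0.7]
width: 0.0006
grip_force: 0.0
```

```bash
python3 - <<'E'
from h import *
plan((0.466,0.146,0.065),-3.6,8)
E
```

```text
t 24.75 pos [0.4734 0.1758 0.1073] ang 6.64 F [-0.2  0.6  0.7] w 0.0006 j7 -27.0
0 -3.6 -1.3 5.3 1.28; 0 -3.6 -1.3 5.3 1.28; 0 -3.6 -1.2 5.3 1.28; 0 -3.7 -1.1 5.3 1.28; 0 -3.7 -1.0 5.3 1.28; 0 -3.7 -0.9 5.3 1.28; 0 -3.7 -0.9 5.3 1.28; 0 -3.8 -0.8 5.3 1.28
```

>>> send_rows(motion="0 -5 -2 5 1.5; 0 -6 -2 8 2; 0 -6 -1.5 10 2; 0 -5.5 -1.5 10 2; 0 -4 -1 6 1.5; 0 -3 -0.5 3 1; 0 0 0 0 0; 0 0 0 0 0")

```text
clock: 25.75
eef_pos: [0.4664, 0.1469, 0.0652]
tool_rot: [[0.058, 0.998, 0.001], [0.998, -0.058, 0.0], [0.0, 0.001, -1.0]]
contact_force: [0.1, 1.2, 0.5]
width: 0.0006
grip_force: 0.0
```

```bash
python3 - <<'E'
from h import *
s=bot.sense(); im=bot.snapshot('wrist')
pinline(im,s,[0.146,0.18])
plan((0.466,0.146,0.065),-3.6,1)
E
```

```text
blob [265, 83, 44, 167, 6778] y [0.141 0.233] axis deg 2.1 x at [(0.146, 0.4768), (0.18, 0.478)]
t 25.8 pos [0.4665 0.1469 0.0652] ang -3.34 F [-0.5 -0.8 -0.6] w 0.0002 j7 -34.9
0 -1.0 -0.4 0.2 0.26
```

>>> send_rows(motion="0 0 1 3 0; 0 0 0 3 0; 0 0 0 3 0; 0 0 0 3 0; 0 0 0 3 0; 0 0 0 1.5 0; 0 0 0 0.5 0; 0 0 0 0.5 0")

```text
clock: 26.8
eef_pos: [0.4673, 0.1466, 0.0475]
tool_rot: [[0.059, 0.998, 0.0], [0.998, -0.059, -0.0], [-0.0, 0.0, -1.0]]
contact_force: [-0.2, -0.2, -0.4]
width: 0.0008
grip_force: 0.0
```

>>> send_rows(motion="0 0 0 0.3 0; 0 0 0 0.3 0; 0 0 0 0 0; 0 0 0 0 0; 0 0 0 0 0; 0 0 0 0 0; 0 0 0 0 0; 0 0 0 0 0")

```text
clock: 27.8
eef_pos: [0.4672, 0.1466, 0.0468]
tool_rot: [[0.059, 0.998, 0.0], [0.998, -0.059, -0.0], [-0.0, 0.0, -1.0]]
contact_force: [0.5, -0.4, 0.1]
width: 0.0006
grip_force: 0.0
```

>>> send_rows(motion="0 0 0 0.3 0; 0 0 0 0.3 0; 0 0 0 0.3 0; 0 0 0 0 0; 0 0 0 0 0; 0 0 0 0 0; 0 0 0 0 0; 0 0 0 0 0")

```text
clock: 28.8
eef_pos: [0.4673, 0.1466, 0.046]
tool_rot: [[0.059, 0.998, 0.0], [0.998, -0.059, -0.0], [-0.0, 0.0, -1.0]]
contact_force: [0.7, -0.0, -0.2]
width: 0.0005
grip_force: 0.0
```

>>> send_rows(motion="0 0 0 0.3 0; 0 0 0 0.3 0; 0 0 0 0.3 0; 0 0 0 0 0; 0 0 0 0 0; 0 0 0 0 0; 0 0 0 0 0; 0 0 0 0 0")

```text
clock: 29.8
eef_pos: [0.4673, 0.1466, 0.0451]
tool_rot: [[0.059, 0.998, 0.0], [0.998, -0.059, -0.0], [-0.0, 0.0, -1.0]]
contact_force: [-0.2, -0.0, 2.2]
width: 0.0007
grip_force: 1.2
```

Light contact (2.2 N) at 25 mm. I'll press 0.2 mm more and roll.

>>> send_rows(motion="0 0 0 0.2 0; 0 0 2 0 0; 0 0 2 0 0; 0 0 2 0 0; 0 0 2 0 0; 0 0 2 0 0; 0 0 2 0 0; 0 0 1 0 0")

```text
clock: 30.8
eef_pos: [0.481, 0.1461, 0.0454]
tool_rot: [[0.059, 0.998, 0.001], [0.998, -0.059, 0.0], [0.0, 0.001, -1.0]]
contact_force: [-0.6, -0.4, 8.0]
width: 0.0002
grip_force: 3.6
```

>>> send_rows(motion="0 0 2 0 0; 0 0 2 0 0; 0 0 2 0 0; 0 0 2 0 0; 0 0 2 0 0; 0 0 2 0 0; 0 0 2 0 0; 0 0 0 0 0")

```text
clock: 31.8
eef_pos: [0.495, 0.1456, 0.0454]
tool_rot: [[0.059, 0.998, 0.001], [0.998, -0.059, 0.001], [0.001, 0.001, -1.0]]
contact_force: [1.4, 0.7, 5.7]
width: 0.0007
grip_force: 3.0
```

```bash
python3 - <<'E'
from h import *
s=bot.sense(); im=bot.snapshot('wrist')
pinline(im,s,[0.146,0.18])
E
```

```text
blob [234, 81, 50, 169, 7614] y [0.149 0.232] axis deg 2.2 x at [(0.146, 0.4905), (0.18, 0.4918)]
```

>>> send_rows(motion="0 0 2 0 0; 0 0 2 0 0; 0 0 2 0 0; 0 0 2 0 0; 0 0 2 0 0; 0 0 2 0 0; 0 0 1 0 0; 0 0 0 0 0")

```text
clock: 32.85
eef_pos: [0.5071, 0.1441, 0.0447]
tool_rot: [[0.059, 0.998, -0.0], [0.998, -0.059, -0.0], [-0.0, -0.0, -1.0]]
contact_force: [0.5, 2.8, 3.0]
width: 0.0005
grip_force: 1.4
```

```bash
python3 - <<'E'
from h import *
s=bot.sense(); im=bot.snapshot('wrist')
pinline(im,s,[0.146,0.18])
E
```

```text
blob [221, 79, 51, 171, 7790] y [0.149 0.232] axis deg 2.2 x at [(0.146, 0.4966), (0.18, 0.4979)]
```

>>> send_rows(motion="0 0 0 -3 0; 0 0 0 -5 0; 0 0 0 -8 0; 0 0 0 -20 0; 0 0 0 -30 0; 0 0 0 -40 0; 0 0 0 -20 0; 0 0 0 0 0")

```text
clock: 33.9
eef_pos: [0.508, 0.1444, 0.1726]
tool_rot: [[0.059, 0.998, 0.003], [0.998, -0.059, 0.0], [0.0, 0.003, -1.0]]
contact_force: [0.3, 0.1, 0.5]
width: 0.0004
grip_force: 0.0
```

```bash
python3 - <<'E'
from h import *
s=bot.sense(); im=bot.snapshot('wrist')
pinline(im,s,[0.146,0.18])
b=bot.snapshot('scene')[90:290,80:440]; cv2.imwrite('pics/f.png',cv2.resize(cv2.cvtColor(b,cv2.COLOR_RGB2BGR),None,fx=2.2,fy=2.2))
E
```

```text
blob [478, 78, 45, 172, 3647] y [0.08  0.229] axis deg 1.4 x at [(0.146, 0.7069), (0.18, 0.7077)]
blob [240, 88, 31, 162, 4201] y [0.093 0.232] axis deg 2.2 x at [(0.146, 0.4965), (0.18, 0.4978)]
```

View pics/f.png

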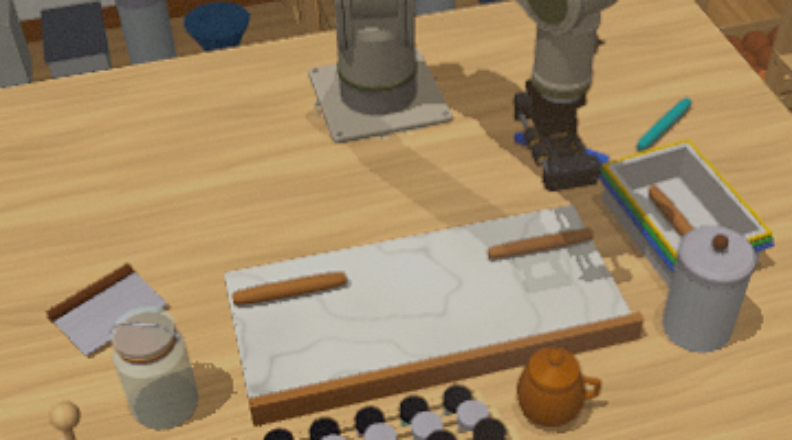

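The final view shows the two true pins at rest on the slab, at (290,288) and (540,243), and the warped one in the container at (670,210). The arm is clear of everything.

```bash
python3 -c "
from cell import bot
print(bot.close_job())"
```

```text
the job is handed in; nothing more can be done
None
```

I rolled all three pins about 2 cm; the middle one rocked and is now in the top container, the other two rolled true and were left on the slab, and the job was handed in at about 34 s.

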